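# Charge the filtration pump until its indicator pin is out

## Task

Charge the white filtration pump on the bench: with a fingertip press its blue plunger knob all the way down and let it spring right back up, again and again, until the red indicator pin stands fully out with its green foot showing, then leave the plunger up. Do not touch or pull the pin itself, and leave the bottle, jar, box and tube rack where they stand.

Things in the scene. Friction and masses are not known exactly. Their poses are not given: they have to be found in the camera images.
- knob_top (a point): centre of the flat top of the blue plunger knob, which moves with it. The knob is a mushroom 50 mm across and 16 mm thick on a 16 mm steel stem; released, its top stands 155 mm above the bench, pressed home 131 mm. It lies at x = 0, y = +42 mm in the pump's frame and moves straight down.
- plunger_stroke (a joint): how far the plunger is pressed down, m: 0 = released (up), 0.024 = fully home. The spring needs 5 N to start and about 12 N to go home, pressed slowly (some 4 N more for every 0.1 m/s of speed); it springs up by itself when let go.
- pump: white pump housing, fixed to the bench, 120 mm (x) by 180 mm (y) by 70 mm tall; origin at the centre of its underside, z up. The plunger's aluminium barrel, 50 mm across, rises to 105 mm at y = +42 mm; the pin's dark collar, 34 mm across, rises to 84 mm at y = -45 mm.
- pin: indicator pin, 16 mm across, red with a green foot, sliding straight up out of the dark collar at y = -45 mm of the pump; origin at its top centre: 88 mm above the bench when in, about 125 mm when fully out. The foremost 35 mm are red; the green foot, 10 mm long, comes into sight below the red only with the last stroke. Not to be touched.
- pin_rise (a joint): how far the pin stands out, m: 0 = in, 0.037 to 0.039 = fully out (about 0.030 before the last stroke). Starts at 0 to 0.018. A full plunger stroke lifts it about 7 mm (the first 7 to 11), so 3 to 5 are needed; it stays up between strokes. Strokes under about 21 mm, or begun before the plunger is back within 3 mm of the top, may lift it little or not at all. Strokes after it is out do nothing.
- reagent_mid (a point): loose brown reagent bottle with a black cap, 52 mm across, 105 mm tall; this point is its centre
- jar_mid (a point): loose green jar with a white lid, 56 mm across, 62 mm tall; this point is its centre
- cryobox_mid (a point): loose orange sample box, 55 x 55 x 50 mm; this point is its centre
- tube_rack_mid (a point): loose green tube rack with white and red capped tubes, 50 x 130 mm, 58 mm tall; this point is its centre, half-way up; y runs along the rack
There are look-alikes about, which are no part of the job. Of the things that look like the pump, take the one that is farthest from the robot's base at the start.

How it is judged:
On the way, in this order (a step that is already met when the one before it is completed fails the run):
1. the pin is more than half out (value of joint pin_rise above 0.0215 m), for 0.1 s.
2. the pin stands fully out (value of joint pin_rise above 0.035 m), for 0.2 s.
At the end, for the whole second after the job is handed in: The pin stands out at least 35 mm and is at rest, the plunger is back up within 3 mm, and the bottle, jar, box and rack are within 20 mm of where they stood (value of joint pin_rise above 0.035 m and value of joint plunger_stroke below 0.003 m and linear speed of pin below 0.01 m/s and distance of each of reagent_mid, jar_mid, cryobox_mid, tube_rack_mid from where it was at the start of the episode below 0.02 m); the robot touches nothing.
It fails at once if the robot touches the indicator pin (over 0.5 N) (contact force between any of the fingers, the arm and pin above 0.5 N).
It fails at once if the bottle, jar, box or rack is moved or lifted by more than 20 mm (distance of any of reagent_mid, jar_mid, cryobox_mid, tube_rack_mid from where it was at the start of the episode above 0.02 m).
It also fails if it takes over 48 s, if anything falls off the work surface, if the arm or the gripper's body presses on something with over 40 N, if the wrist force passes 120 N, or if a joint passes its speed limit or range.

## Robot

A 6-joint arm with a two-finger parallel gripper is mounted at the origin on the work surface. World frame = base frame: x ahead of the robot, y to its left, z up, the work surface at z = 0. Lengths are in m, angles in rad, forces in N, time in s.
With the tool pointing down it reaches from about 0.375 to 0.975 m from the base axis. Payload 3.8 kg.
Tool frame: the origin (TCP) lies at the very end of the fingers, on their centre line; the grasp point (between the pads) lies arm.grip_point_offset behind it (arm.grip_point_offset is the distance from the TCP to the grasp point, in m); z points along the fingers, y is the line along which they close (so a half turn about z gives the same grasp; the last joint's range is limited). The gripper opens to 88 mm and grips with 3 to 60 N. Pads are 18 mm wide; open, the fingers measure 123 mm over their backs; the gripper's body (75 mm by 187 mm) begins 45 mm behind the grasp point.
Start: joints at [-1.29, 0.264, 1.604, -0, 1.274, -0.037], TCP at [0.211, -0.641, 0.239] pointing down, gripper open.
Joint ranges: [-2.63, 2.63], [-0.94, 2.18], [0.31, 2.57], [-1.31, 4.45], [0, 2.66], [-2.55, 2.55]. Speed limits (rad/s): [2.57, 2.57, 3.14, 3.14, 3.14, 3.14].

## Interface

Orientations are given as a 3x3 rotation matrix whose columns are the frame's x, y, z axes.
In Python, from station import arm gives the robot as it stands. The module is installed in compiled form; this text tells all that it offers.
- The arm moves only by the tool apply_moves, never from a script. Its argument "moves" is a list of rows, each an object with "delta_pos": the shift along the tool's x, y, z in mm, a list of three; "roll": the turn about the tool's z in degrees; "claw": the closure in counts, from 0 (fully open) to 255 (shut). A call has 1 to 20 rows; each row shifts and turns the commanded pose from where the row before left it, along the tool's axes as they then stand; what a row does not reach is not made up. A row lasts 1/12 s, in which the tool goes at most 41.7 mm and 7.16 degrees, less where a joint would pass 70% of its speed; a pose out of reach is approached as far as the arm can. A call with a gripper value outside its range is refused whole. The fingers move at their own pace and stop on an object; "force" is the grip in N (left out, the last holds). Time passes only in rows, so rows that do not move let the fingers close. It gives the time, the measured TCP pose, the force, the opening and the grip force at its end, in the units of the state.
- arm.read_state(): the state, without advancing time (a new reading comes with each control period).
- arm.snapshot(name): name is "side" or "top" or "wrist"; returns the picture (480x640x3 uint8, red, green, blue); there is no depth.
- arm.camera_model(name): a dict with "intrinsics" (3x3 intrinsics, pixels), "world_from_camera" (4x4, takes a point from camera to world coordinates); the wrist camera has in their place "tool_from_camera" (4x4, takes a point from camera to tool coordinates, whose origin is the TCP and whose axes are the flange's). Camera axes: x right, y up, looking along -z (the intrinsics and any distortion apply to the point x, -y, -z); pixel columns grow to the right and rows downward; lengths in m; the calibration is good to about 2 mm. A picture is of the moment at which its call begins: read the wrist's pose just before it. camera_model takes no time and is no camera call.
- arm.close_job(): hands the job in; it is judged then, once.
The state is a dict: "time_s": time; "joint_pos": joint angles; "qvel": joint speeds; "effort": joint torques, N m; "position": TCP position; "eef_rot": TCP orientation; "wrist_force": force on the tool from outside, world axes, zero at the start; "torque": the same for the moment, N m; "gripper_width": opening from 0.0 (shut) to 1.0 (fully open); "gripper_force": force on a finger pad.
Only numpy, scipy, OpenCV 4.12 (cv2) and the standard library are available. Lean on these libraries where they do the work, as an engineer would, in place of code of your own. Each camera call takes 0.05 s, during which the arm holds its last target. There are 200 camera calls.

## Working session

There is one attempt and no reset: what is moved stays moved. The work goes in short steps, Python scripts to look and compute and a tool call to move; the robot and the scene stay as the last step left them, time stands still between calls to the robot, and variables do not carry over. Pictures are saved under pics/ and viewed, at most 10 in all, crops included, and the job is handed in when it is done.

Besides the shell and the picture viewer there is one more tool, called after "Call:" as a command line: name --argument value ..., lists and objects as JSON in quotes. apply_moves: Moves the arm, as the interface text tells. Its arguments: {"type":"object","properties":{"moves":{"type":"array","items":{"type":"object","properties":{"delta_pos":{"type":"array","items":{"type":"number"}},"roll":{"type":"number"},"claw":{"type":"number"}}}},"force":{"type":"number"}},"required":["moves"]}

```bash
mkdir -p pics; python3 - <<'E'
from station import arm
import cv2,numpy as np
for n in("top","side"):
    im=arm.snapshot(n); cv2.imwrite(f"pics/{n}0.png",im[...,::-1])
    c=arm.camera_model(n); print(n,{k:np.round(v,3).tolist() if not isinstance(v,str) else v for k,v in c.items()})
s=arm.read_state(); print(s["time_s"],s["position"],np.round(s["eef_rot"],3),s["gripper_width"],arm.grip_point_offset)
E
```

```text
top {'intrinsics': [[444.199, 0.0, 324.641], [0.0, 444.199, 236.961], [0.0, 0.0, 1.0]], 'world_from_camera': [[0.024, 0.989, -0.145, 0.425], [-1.0, 0.024, 0.002, -0.006], [0.006, 0.145, 0.989, 0.926], [0.0, 0.0, 0.0, 1.0]]}
side {'intrinsics': [[519.571, 0.0, 315.627], [0.0, 519.571, 241.184], [0.0, 0.0, 1.0]], 'world_from_camera': [[-0.94, 0.215, -0.266, 0.267], [-0.342, -0.541, 0.768, 0.823], [0.021, 0.813, 0.582, 0.757], [0.0, 0.0, 0.0, 1.0]]}
0.1 [ 0.21071897 -0.64060359  0.23753062] [[ 0.95   0.312 -0.001]
 [ 0.312 -0.95   0.002]
 [ 0.    -0.002 -1.   ]] 0.9987879515980446 0.0187
```

View pics/top0.png

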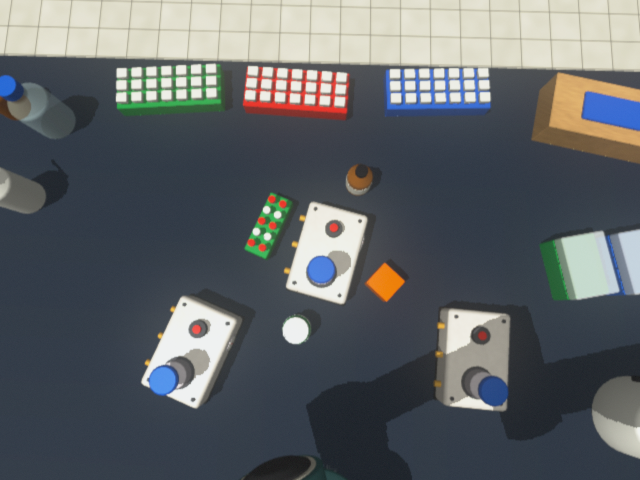

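View pics/side0.png

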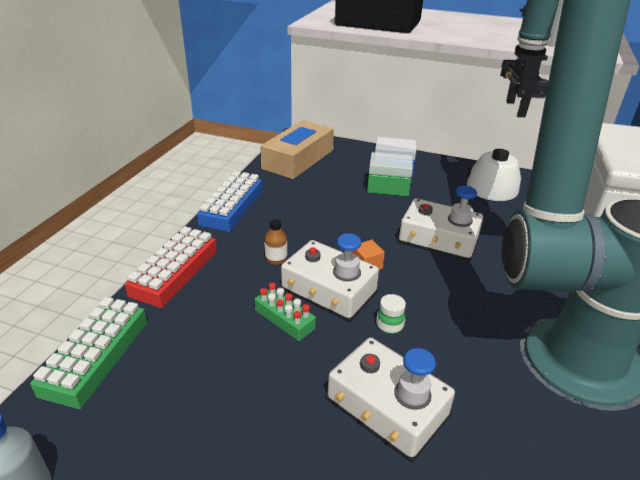

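The top view shows three pumps. The middle one, with its knob at about (321,270) and pin at about (334,228), appears farthest. The side view shows its knob at about (348,242). The jar, box, bottle and rack stand around it. Next I'll compute positions and compare distances.

```bash
cat > h.py <<'E'
from station import arm
import cv2,numpy as np
def ray(c,uv,T=None):
    K=np.array(c["intrinsics"]);T=np.array(c["world_from_camera"]) if T is None else T
    p=np.linalg.inv(K)@[uv[0],uv[1],1]
    return T[:3,3],T[:3,:3]@[p[0],-p[1],-p[2]]
def plane(c,uv,z,T=None):
    o,d=ray(c,uv,T); return o+d*(z-o[2])/d[2]
def cross(r1,r2):
    (a,u),(b,v)=r1,r2
    s=np.linalg.lstsq(np.c_[u,-v],b-a,rcond=None)[0]
    return (a+u*s[0]+b+v*s[1])/2,np.linalg.norm(a+u*s[0]-b-v*s[1])
def blobs(im,lo,hi,amin):
    h=cv2.cvtColor(im,cv2.COLOR_RGB2HSV); m=cv2.inRange(h,np.array(lo),np.array(hi))
    n,l,st,ce=cv2.connectedComponentsWithStats(m)
    return [(np.round(ce[i],1),st[i].tolist()) for i in range(1,n) if st[i][4]>=amin]
E
python3 - <<'E'
from h import *
C={n:arm.camera_model(n) for n in("top","side")}
I={n:cv2.imread(f"pics/{n}0.png")[...,::-1] for n in C}
for n,k in(("top",.155),("side",.155)):
    for name,lo,hi,z in(("blue",(100,150,60),(120,255,255),k),("red",(0,150,60),(6,255,255),.088)):
        for ce,st in blobs(I[n],lo,hi,25):
            if n=="top" and ce[1]>200 or n=="side" and 160<ce[1]<400 and ce[0]>280: print(n,name,ce,st,np.round(plane(C[n],ce,z),3))
E
```

```text
top blue [611.4 250.7] [607, 235, 10, 33, 75] [ 0.526 -0.511  0.155]
top blue [320.6 269.3] [308, 257, 26, 26, 532] [ 0.481 -0.002  0.155]
top blue [619.9 282.4] [616, 269, 9, 26, 65] [ 0.471 -0.522  0.155]
top blue [162.9 380.2] [149, 366, 29, 30, 643] [0.289 0.257 0.155]
top blue [493.2 390.9] [479, 377, 29, 29, 625] [ 0.285 -0.296  0.155]
top red [282.5 203.9] [280, 201, 6, 7, 34] [0.61  0.075 0.088]
top red [261.1 220.4] [258, 218, 7, 6, 36] [0.577 0.114 0.088]
top red [272.3 225.4] [269, 223, 7, 6, 34] [0.568 0.092 0.088]
top red [333.4 227.3] [330, 224, 8, 8, 54] [ 0.567 -0.024  0.088]
top red [251.1 242.3] [248, 240, 7, 6, 37] [0.534 0.131 0.088]
top red [262.1 247.4] [259, 245, 7, 6, 36] [0.525 0.11  0.088]
top red [196.3 328.8] [193, 325, 8, 8, 51] [0.371 0.225 0.088]
top red [481.9 335.5] [478, 332, 8, 8, 51] [ 0.371 -0.303  0.088]
side blue [465.5 191.8] [455, 185, 22, 14, 232] [ 0.286 -0.284  0.155]
side blue [348.3 241.3] [337, 233, 24, 17, 334] [0.481 0.005 0.155]
side blue [419.2 361.1] [404, 348, 32, 27, 692] [0.29  0.264 0.155]
side red [312.5 250.8] [310, 248, 6, 7, 38] [ 0.567 -0.023  0.088]
side red [288.4 296.2] [285, 293, 7, 7, 39] [0.559 0.131 0.088]
side red [305.3 307.9] [302, 305, 7, 7, 41] [0.517 0.149 0.088]
side red [296.8 314.2] [294, 311, 7, 7, 42] [0.526 0.171 0.088]
side red [369.9 359.3] [366, 356, 9, 8, 59] [0.371 0.228 0.088]
```

Call:
apply_moves --force 20 --moves '[{"delta_pos": [23,-26,0],"claw": 255},{"delta_pos": [23,-26,0],"claw": 255},{"delta_pos": [23,-26,0],"claw": 255},{"delta_pos": [23,-26,0],"claw": 255},{"delta_pos": [23,-26,0],"claw": 255},{"delta_pos": [23,-26,0],"claw": 255},{"delta_pos": [23,-26,0],"claw": 255},{"delta_pos": [23,-26,0],"claw": 255},{"delta_pos": [23,-26,0],"claw": 255},{"delta_pos": [23,-26,0],"claw": 255},{"delta_pos": [23,-26,0],"claw": 255},{"delta_pos": [23,-26,0],"claw": 255},{"delta_pos": [23,-26,0],"claw": 255},{"delta_pos": [23,-26,0],"claw": 255},{"delta_pos": [23,-26,0],"claw": 255},{"delta_pos": [23,-26,0],"claw": 255},{"delta_pos": [23,-26,0],"claw": 255},{"delta_pos": [23,-26,0],"claw": 255},{"delta_pos": [22,-26,0],"claw": 255},{"delta_pos": [0,0,0],"claw": 255}]'

```text
invalid input
```

Call:
apply_moves --moves '[{"delta_pos": [23,-26,0],"roll": 0,"claw": 255},{"delta_pos": [23,-26,0],"roll": 0,"claw": 255},{"delta_pos": [23,-26,0],"roll": 0,"claw": 255},{"delta_pos": [23,-26,0],"roll": 0,"claw": 255},{"delta_pos": [23,-26,0],"roll": 0,"claw": 255},{"delta_pos": [23,-26,0],"roll": 0,"claw": 255},{"delta_pos": [23,-26,0],"roll": 0,"claw": 255},{"delta_pos": [23,-26,0],"roll": 0,"claw": 255},{"delta_pos": [23,-26,0],"roll": 0,"claw": 255},{"delta_pos": [23,-26,0],"roll": 0,"claw": 255},{"delta_pos": [23,-26,0],"roll": 0,"claw": 255},{"delta_pos": [23,-26,0],"roll": 0,"claw": 255},{"delta_pos": [23,-26,0],"roll": 0,"claw": 255},{"delta_pos": [23,-26,0],"roll": 0,"claw": 255},{"delta_pos": [23,-26,0],"roll": 0,"claw": 255},{"delta_pos": [23,-26,0],"roll": 0,"claw": 255},{"delta_pos": [23,-26,0],"roll": 0,"claw": 255},{"delta_pos": [23,-26,0],"roll": 0,"claw": 255},{"delta_pos": [22,-26,0],"roll": 0,"claw": 255}]' --force 20

```text
time_s: 1.68
position: [0.4708, -0.0339, 0.2384]
eef_rot: [[0.95, 0.313, -0.0], [0.313, -0.95, 0.0], [-0.0, -0.0, -1.0]]
wrist_force: [0.4, -1.4, -0.4]
gripper_width: 0.003
gripper_force: 0.0
```

```bash
python3 - <<'E'
from h import *
c=arm.camera_model("wrist"); arm.snapshot("wrist"); arm.snapshot("wrist")
s=arm.read_state(); im=arm.snapshot("wrist"); cv2.imwrite("pics/w0.png",im[...,::-1])
T=np.eye(4);T[:3,:3]=s["eef_rot"];T[:3,3]=s["position"];T=T@np.array(c["tool_from_camera"])
print(s["position"],s["time_s"],T[:3,3])
for ce,st in blobs(im,(100,150,60),(120,255,255),300): print("blue",ce,st,np.round(plane(c,ce,.155,T),4))
for ce,st in blobs(im,(0,150,60),(6,255,255),150): print("red",ce,st,np.round(plane(c,ce,.09,T),4))
E
```

```text
[ 0.4716304  -0.03179906  0.23841143] 1.7833 [ 0.53587194 -0.0116965   0.38501254]
blue [259.1 217.2] [231, 181, 54, 71, 2832] [0.4779 0.0022 0.155 ]
red [166.1   8.6] [156, 0, 22, 20, 336] [0.5776 0.1049 0.09  ]
red [192.3  31.4] [183, 21, 20, 22, 335] [0.5697 0.0851 0.09  ]
red [129.9  61.3] [119, 51, 23, 21, 370] [0.5381 0.1211 0.09  ]
red [155.8  83.4] [146, 74, 21, 20, 330] [0.5298 0.1012 0.09  ]
red [345.  91.] [335, 80, 22, 23, 396] [ 0.5668 -0.025   0.09  ]
red [567.3 420.6] [558, 413, 20, 16, 235] [ 0.3728 -0.3013  0.09  ]
```

View pics/w0.png

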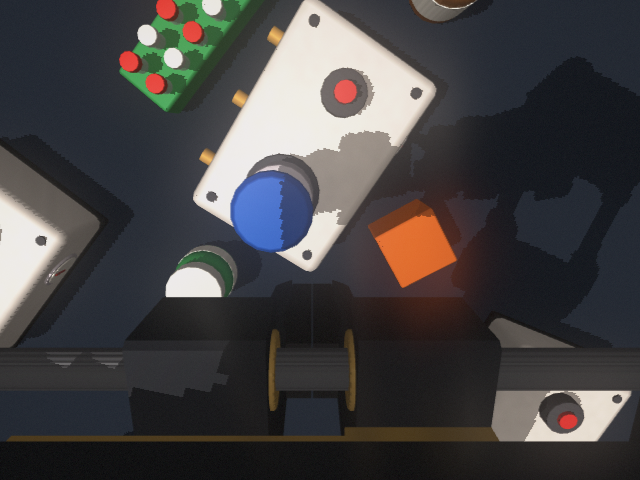

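The wrist view shows the knob circle at about (272,211) with a shadow over its right half, and the pin at (345,91). That puts the knob near (0.483, -0.001), 87 mm from the pin, as it should be. Now I'll move over it and down.

Call:
apply_moves --moves '[{"delta_pos": [10,-13,15],"roll": 0,"claw": 255},{"delta_pos": [10,-13,20],"roll": 0,"claw": 255},{"delta_pos": [0,0,25],"roll": 0,"claw": 255},{"delta_pos": [0,0,18],"roll": 0,"claw": 255},{"delta_pos": [0,0,8],"roll": 0,"claw": 255},{"delta_pos": [0,0,8],"roll": 0,"claw": 255},{"delta_pos": [0,0,8],"roll": 0,"claw": 255},{"delta_pos": [0,0,5],"roll": 0,"claw": 255},{"delta_pos": [0,0,2],"roll": 0,"claw": 255},{"delta_pos": [0,0,0],"roll": 0,"claw": 255}]' --force 20

```text
time_s: 2.67
position: [0.4801, -0.0055, 0.1314]
eef_rot: [[0.95, 0.311, -0.003], [0.311, -0.95, 0.001], [-0.003, -0.002, -1.0]]
wrist_force: [-7.5, 1.8, 12.9]
gripper_width: 0.005
gripper_force: 6.3
```

Call:
apply_moves --moves '[{"delta_pos": [0,0,2],"roll": 0,"claw": 255},{"delta_pos": [0,0,0],"roll": 0,"claw": 255}]'

```text
time_s: 2.83
position: [0.4803, -0.0055, 0.1313]
eef_rot: [[0.95, 0.311, -0.003], [0.311, -0.95, 0.001], [-0.003, -0.002, -1.0]]
wrist_force: [-13.7, 2.8, 25.5]
gripper_width: 0.007
gripper_force: 12.6
```

Call:
apply_moves --moves '[{"delta_pos": [0,0,-15],"roll": 0,"claw": 255},{"delta_pos": [0,0,-15],"roll": 0,"claw": 255},{"delta_pos": [0,0,-5],"roll": 0,"claw": 255},{"delta_pos": [0,0,0],"roll": 0,"claw": 255},{"delta_pos": [0,0,0],"roll": 0,"claw": 255}]'

```text
time_s: 3.25
position: [0.4815, -0.0054, 0.1627]
eef_rot: [[0.95, 0.312, 0.0], [0.312, -0.95, -0.0], [0.0, 0.0, -1.0]]
wrist_force: [-0.3, -0.7, 0.0]
gripper_width: 0.004
gripper_force: 0.0
```

```bash
python3 - <<'E'
from h import *
s=arm.read_state();a=arm.snapshot("side"); b=arm.snapshot("wrist"); print(s["position"],s["wrist_force"])
cv2.imwrite("pics/p1.png",np.hstack([cv2.resize(a[200:320,260:400],(466,400)),cv2.resize(b[40:280,180:440],(330,400))])[...,::-1])
E
```

```text
[ 0.48152267 -0.00544221  0.16270664] [-3.01469354e-01 -6.65865549e-01  5.83564305e-04]
```

View pics/p1.png

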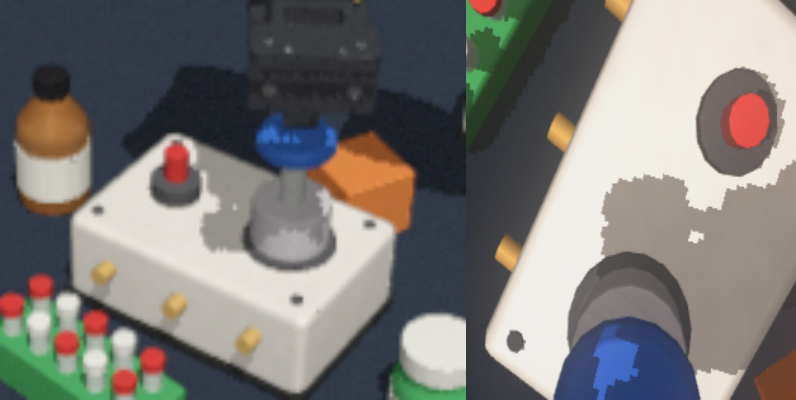

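The first stroke worked: the red pin now stands clearly out of its collar, at (175,165) in the crop, and the knob has sprung back up. I'll repeat the stroke.

Call:
apply_moves --moves '[{"delta_pos": [0,0,9],"roll": 0,"claw": 255},{"delta_pos": [0,0,8],"roll": 0,"claw": 255},{"delta_pos": [0,0,8],"roll": 0,"claw": 255},{"delta_pos": [0,0,8],"roll": 0,"claw": 255},{"delta_pos": [0,0,2],"roll": 0,"claw": 255},{"delta_pos": [0,0,0],"roll": 0,"claw": 255},{"delta_pos": [0,0,0],"roll": 0,"claw": 255},{"delta_pos": [0,0,-15],"roll": 0,"claw": 255},{"delta_pos": [0,0,-15],"roll": 0,"claw": 255},{"delta_pos": [0,0,-5],"roll": 0,"claw": 255},{"delta_pos": [0,0,0],"roll": 0,"claw": 255},{"delta_pos": [0,0,0],"roll": 0,"claw": 255},{"delta_pos": [0,0,0],"roll": 0,"claw": 255}]'

```text
time_s: 4.43
position: [0.4805, -0.0047, 0.161]
eef_rot: [[0.95, 0.313, -0.003], [0.313, -0.95, 0.0], [-0.003, -0.001, -1.0]]
wrist_force: [-0.8, 0.3, -1.2]
gripper_width: 0.003
gripper_force: 0.0
```

Call:
apply_moves --moves '[{"delta_pos": [0,0,9],"roll": 0,"claw": 255},{"delta_pos": [0,0,8],"roll": 0,"claw": 255},{"delta_pos": [0,0,8],"roll": 0,"claw": 255},{"delta_pos": [0,0,8],"roll": 0,"claw": 255},{"delta_pos": [0,0,2],"roll": 0,"claw": 255},{"delta_pos": [0,0,0],"roll": 0,"claw": 255},{"delta_pos": [0,0,0],"roll": 0,"claw": 255},{"delta_pos": [0,0,-15],"roll": 0,"claw": 255},{"delta_pos": [0,0,-15],"roll": 0,"claw": 255},{"delta_pos": [0,0,-5],"roll": 0,"claw": 255},{"delta_pos": [0,0,0],"roll": 0,"claw": 255},{"delta_pos": [0,0,0],"roll": 0,"claw": 255},{"delta_pos": [0,0,0],"roll": 0,"claw": 255}]'

```text
time_s: 5.52
position: [0.4805, -0.0047, 0.161]
eef_rot: [[0.95, 0.312, -0.003], [0.312, -0.95, 0.0], [-0.003, -0.001, -1.0]]
wrist_force: [0.2, 1.0, -0.7]
gripper_width: 0.006
gripper_force: 0.0
```

```bash
python3 - <<'E'
from h import *
s=arm.read_state();a=arm.snapshot("side"); print(s["position"],s["wrist_force"])
cv2.imwrite("pics/p2.png",cv2.resize(a[200:320,260:400],(700,600))[...,::-1])
E
```

```text
[ 0.4804711  -0.00468553  0.16095611] [ 0.17500493  0.97318984 -0.73540321]
```

View pics/p2.png

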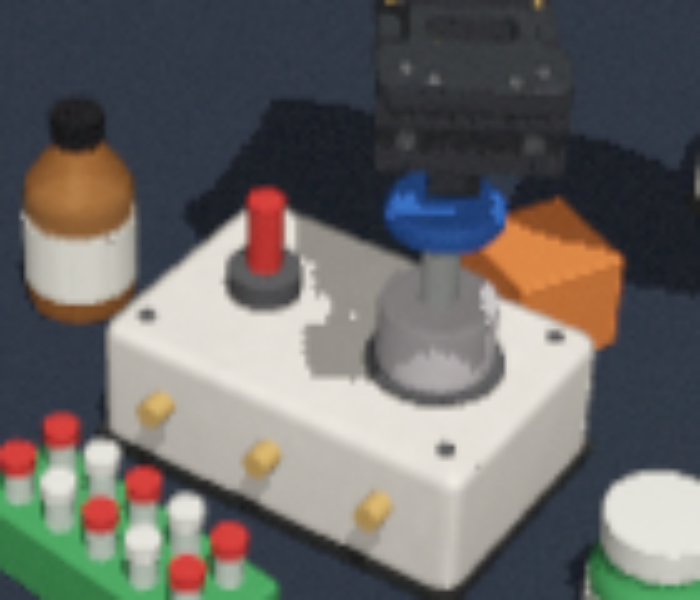

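The pin is out by about 28–30 mm, a red column from (265,190) to (265,270) with no green yet. One more stroke, then I'll look again.

Call:
apply_moves --moves '[{"delta_pos": [0,0,9],"roll": 0,"claw": 255},{"delta_pos": [0,0,8],"roll": 0,"claw": 255},{"delta_pos": [0,0,8],"roll": 0,"claw": 255},{"delta_pos": [0,0,8],"roll": 0,"claw": 255},{"delta_pos": [0,0,2],"roll": 0,"claw": 255},{"delta_pos": [0,0,0],"roll": 0,"claw": 255},{"delta_pos": [0,0,0],"roll": 0,"claw": 255},{"delta_pos": [0,0,-15],"roll": 0,"claw": 255},{"delta_pos": [0,0,-15],"roll": 0,"claw": 255},{"delta_pos": [0,0,-5],"roll": 0,"claw": 255},{"delta_pos": [0,0,0],"roll": 0,"claw": 255},{"delta_pos": [0,0,0],"roll": 0,"claw": 255},{"delta_pos": [0,0,0],"roll": 0,"claw": 255}]'

```text
time_s: 6.65
position: [0.4805, -0.0047, 0.161]
eef_rot: [[0.95, 0.312, -0.003], [0.312, -0.95, 0.0], [-0.002, -0.001, -1.0]]
wrist_force: [0.2, 0.3, 0.5]
gripper_width: 0.005
gripper_force: 0.0
```

```bash
python3 - <<'E'
from h import *
s=arm.read_state();a=arm.snapshot("side"); print(s["position"],s["wrist_force"])
cv2.imwrite("pics/p3.png",cv2.resize(a[200:320,260:400],(700,600))[...,::-1])
E
```

```text
[ 0.48051141 -0.00467168  0.16102288] [0.23900119 0.29558992 0.4548639 ]
```

View pics/p3.png

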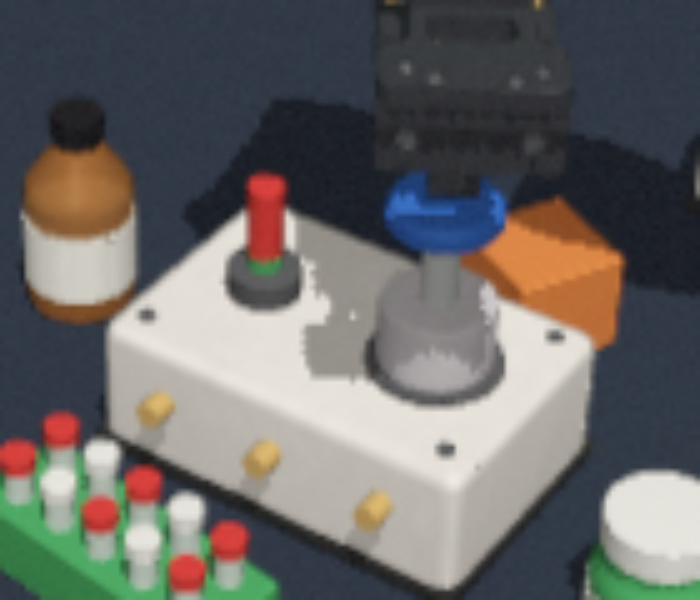

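The green foot now shows below the red at (265,265), and the knob is up. I'll lift clear and hand in.

Call:
apply_moves --moves '[{"delta_pos": [0,0,-20],"roll": 0,"claw": 255},{"delta_pos": [0,0,-20],"roll": 0,"claw": 255},{"delta_pos": [0,0,-20],"roll": 0,"claw": 255},{"delta_pos": [0,0,0],"roll": 0,"claw": 255},{"delta_pos": [0,0,0],"roll": 0,"claw": 255},{"delta_pos": [0,0,0],"roll": 0,"claw": 255}]'

```text
time_s: 7.2
position: [0.4808, -0.0047, 0.2211]
eef_rot: [[0.95, 0.312, -0.002], [0.312, -0.95, 0.0], [-0.002, -0.001, -1.0]]
wrist_force: [0.2, -0.3, -0.6]
gripper_width: 0.007
gripper_force: 0.0
```

```bash
python3 -c "
from station import arm
print(arm.read_state()['position']); print(arm.close_job())"
```

```text
[ 0.48077863 -0.00470716  0.22114947]
the job is handed in; nothing more can be done
None
```

The farthest (middle) pump is charged after four full strokes: in the last picture the red pin stands out with its green foot showing and the plunger is back up; I lifted the arm clear and handed the job in at about 7 s, but the interface returned no verdict.

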